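# Clip a sample tube into the mixer and hold its run paddle

### The job

Take the capped sample tube from the blue rest, press it down past the sprung orange jaw until it lies fully home in both forks of the tube mixer, centred, and let go of it. Then push down the mixer's yellow spring-loaded run paddle with the closed gripper until its pointer stands in the green band (half way down; pushing it on to the bottom trips the stop and spoils the run), keep it in the green for at least two seconds, and finish while still holding it there. Leave the dropper bottle, the timer and the finger oximeter where they are.

Things in the scene. Friction and masses are not known exactly. Their poses are not given: they have to be found in the camera images.
- sample_tube: Loose closed white round plastic tube, 16 mm in diameter, 156 mm long, about 40 g, with three thin blue rings and a green screw cap (20 mm in diameter, the last 24 mm at the +y end). Origin on the tube's axis at mid-length; own y axis along the tube towards the cap. It starts lying level in the tube rest, its axis 50 mm above the table.
- tube_rest: Fixed blue rest, 60 x 110 mm foot, two posts with V notches (each 10 mm thick, at y = -40 and +40 mm; 70 mm free between them, where the foot is 10 mm high). Place and yaw vary. Origin under its centre at table height; the tube lies along its y axis, axis at z = 50 mm, and simply lifts out upward.
- mixer: Fixed grey tube mixer, base 100 x 285 mm; place and yaw vary. Origin at table height under the middle of its two forks, z up; the clipped tube lies along its y axis (cap at either end). Forks at y = -38 and +38 mm, each 12 mm thick, with 64 mm free between them for the fingers, where nothing is higher than 45 mm above the table. Run paddle at y = -130 mm.
- seat (a point): Point 70 mm above the mixer's origin, axes as the mixer's: where the tube's mid-length point lies when fully home. Each fork is a white saddle with a fixed white tine on the -x side and a prong of the jaw on the +x side, flaring to a mouth 28 mm wide, 93 mm above the table. The cap does not fit in a fork: centre the tube to within 10 mm.
- jaw (a joint): Hinge of the orange sprung jaw (its two prongs move together), rad: 0 = closed, its rest; grows to about 0.08 as the tube is pressed down past it (it takes some 3 to 8 N downward), and springs back to near 0 over a seated tube.
- paddle (a joint): Downward travel of the yellow run paddle, m: 0 = up (off), 0.018 = bottom. Green band = run: 0.006 to 0.012. Beyond 0.0165 the stop trips. It springs back up when let go: 3.5 N to start it, 6.7 N at 0.009, 9.8 N at the bottom.
- paddle_top (a point): Middle of the yellow paddle's flat top, 44 x 36 mm, 78 mm above the table when up; moves with it. A black pointer on it moves down a white scale post beside it, facing the mixer's -x side, with a 6 mm high green band and a red band below.
- dropper_bottle: Loose bystander: small white dropper bottle standing up, 20 x 20 x 64 mm. Origin under its centre.
- bench_timer: Loose bystander: white square timer with three round buttons, 64 x 64 x 20 mm. Origin under its centre.
- clip_oximeter: Loose bystander: black finger oximeter with a red button, 33 x 60 x 30 mm. Origin under its centre.
Mind the look-alikes: they are no part of the job. Of the things like the sample_tube, leave any that is black; of the rest the larger one is meant.

How it is judged:
By the outcome, as a careful person would: the job done as asked, in the order asked, and still so for the second after the job is handed in, while the arm keeps its last pose, push and grip.
It also fails if it takes over 54 s, if anything falls off the work surface, if the arm or the gripper's body presses on something with over 40 N, if the wrist force passes 120 N, or if a joint passes its speed limit or range.

### The arm

A 6-joint arm with a two-finger parallel gripper is mounted at the origin on a cart in front of the work surface, level with it; the furniture and walls round the work are solid. World frame = base frame: x ahead of the robot, y to its left, z up, the work surface at z = 0. Lengths are in mm, angles in degrees, forces in N, time in s.
With the tool pointing down it reaches from about 300 to 850 mm from the base axis. Payload 4.2 kg.
Tool frame: the origin (TCP) lies between the finger pads; the fingertips stand 19 mm ahead of it and the grasp point (between the pads) is the TCP (env.tips_ahead is the distance from the TCP to the fingertips, in mm); z points along the fingers, y is the direction in which the jaws open and shut (so a half turn about z gives the same grasp; the last joint's range is limited). The gripper opens to 91 mm and grips with 3 to 60 N. Pads are 32 mm wide; open, the fingers measure 118 mm over their backs; the gripper's body (76 mm by 178 mm) begins 60 mm behind the grasp point.
Start: joints at [-67.265, 18.312, 89.639, -0, 72.044, -1.146], TCP at [232.786, -525.789, 211.076] pointing down, gripper open.
Joint ranges: [-177.97, 177.97], [-48.28, 115.42], [12.27, 149.76], [-77.06, 257.06], [2.81, 150.46], [-146.56, 146.56]. Speed limits (degrees/s): [147.25, 147.25, 180, 180, 180, 180].

### API

Orientations are given as [roll, pitch, yaw] about the fixed x, y, z axes, in that order (R = Rz(yaw) Ry(pitch) Rx(roll)).
In Python, from workcell import telemetry, viewer, job_done, env gives the robot as it stands. The module is installed in compiled form; this text tells all that it offers.
- The arm moves only by the shell command python3 -m jog 'ROWS' [FORCE]. ROWS is JSON, a list of rows, each a list of 3 entries, a list of its own where there are three numbers: the shift along the tool's x, y, z in cm, then the turn about the tool's z in degrees, then the opening, from 0 (shut) to 1 (fully open). A call has 1 to 10 rows; each row shifts and turns the pose as measured when the row begins, along the tool's axes as they then stand; what a row does not reach is not made up. A row lasts 1/8 s, in which the tool goes at most 62.5 mm and 10.7 degrees, less where a joint would pass 70% of its speed; a pose out of reach is approached as far as the arm can. A call is refused whole if a number of a shift passes 6.25 or a number of a turn 10.7, either way. A call with a gripper value outside its range is refused whole. The fingers move at their own pace and stop on an object; FORCE is the grip in N (left out, the last holds). Time passes only in rows, so rows that do not move let the fingers close. It gives the time, the measured TCP pose, the force and the opening at its end, in the units of the state.
- telemetry.state(): the state, without advancing time (a new reading comes with each control period).
- viewer.grab_frame(name): name is "scene" or "top" or "wrist"; returns a dict with "color" (480x640x3 uint8, red, green, blue), "K" (3x3 intrinsics, pixels), "rvec" (rotation vector, rad) and "tvec" (3), from world to camera coordinates, as OpenCV has them. Camera axes: x right, y down, z forward; pixel columns grow to the right and rows downward; lengths in mm; the calibration is good to about 2 mm. A picture is of the moment at which its call begins. There is no depth.
- job_done(): hands the job in, once; it reports no verdict.
The state is a dict: "time_s": time; "qpos": joint angles; "qvel": joint speeds; "effort": joint torques, N m; "ee_pos": TCP position; "ee_rot": TCP orientation; "force": force on the tool from outside, world axes, zero at the start; "torque": the same for the moment, N m; "gripper_width": finger opening in mm.
Only numpy, scipy, OpenCV 4.12 (cv2) and the standard library are available. Lean on these libraries where they do the work, as an engineer would, in place of code of your own. Each camera call takes 0.05 s, during which the arm holds its last target. There are 200 camera calls.

## Working session

There is one attempt and no reset: what is moved stays moved. The work goes in short steps, Python scripts to look and compute and a shell command to move; the robot and the scene stay as the last step left them, time stands still between calls to the robot, and variables do not carry over. Pictures are saved under pics/ and viewed, about 8 in all and at most 12, crops included, and the job is handed in when it is done.

```bash
mkdir -p pics; cat > h.py <<'E'
import numpy as np, cv2
from workcell import telemetry, viewer, env
def grab(n):
    f=viewer.grab_frame(n); np.savez(f'last_{n}.npz',**{k:np.array(f[k]) for k in('color','K','rvec','tvec')}); return f
def load(n): return dict(np.load(f'last_{n}.npz'))
def cast(f,u,v,z):
    R=cv2.Rodrigues(np.array(f['rvec'],float))[0]; t=np.array(f['tvec'],float).ravel()
    d=R.T@np.linalg.inv(f['K'])@np.array([u,v,1.]); c=-R.T@t
    return c+d*(z-c[2])/d[2]
def proj(f,p):
    return cv2.projectPoints(np.array(p,float).reshape(-1,1,3),np.array(f['rvec'],float),np.array(f['tvec'],float),np.array(f['K'],float),None)[0].reshape(-1,2)
def save(f,name): cv2.imwrite('pics/'+name,cv2.cvtColor(f['color'],cv2.COLOR_RGB2BGR))
E
python3 - <<'E'
from h import *
for n in('scene','top'): save(grab(n),n+'1.png')
print(telemetry.state())
E
```

```text
{'time_s': 0.1, 'qpos': array([-6.72628746e+01,  1.83487812e+01,  8.96991647e+01,  1.45623875e-03,
        7.20444905e+01, -1.14413621e+00]), 'qvel': array([-0.01392814, -0.05198945, -0.18451241, -0.0699457 , -0.01371856,
        0.0042956 ]), 'effort': array([ 2.50730828e-06, -4.13334274e+01, -2.32510114e+01,  7.28705549e-02,
        4.21198178e-02, -5.60488650e-05]), 'ee_pos': array([ 232.63248122, -525.3401404 ,  210.29801514]), 'ee_rot': array([-1.79907610e+02, -3.23004551e-03,  2.38808090e+01]), 'force': array([-0.07299985, -0.45862424,  0.08268211]), 'torque': array([-0.03520361,  0.00612594,  0.00893855]), 'gripper_width': 91.10069486611839}
```

View pics/top1.png

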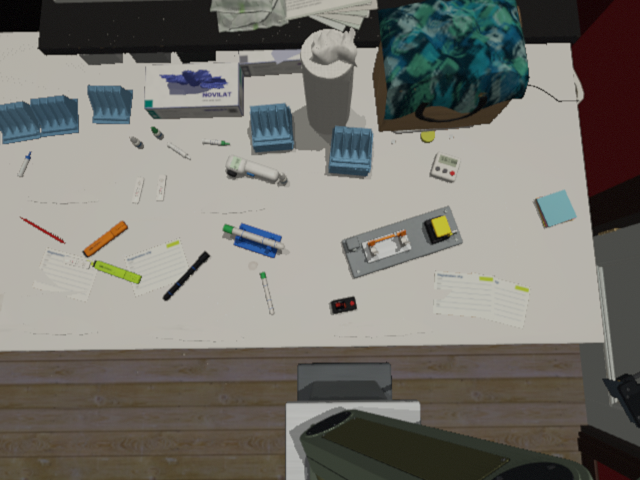

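View pics/scene1.png

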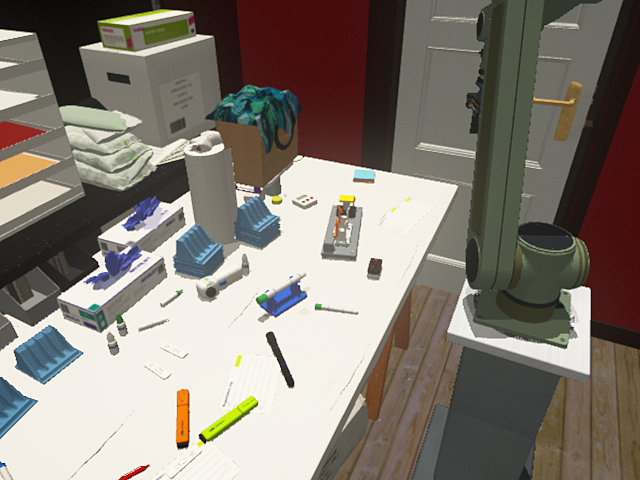

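The top view shows the rest with the tube at (258,239), its cap at (229,231). The mixer is at (402,242) with its yellow paddle at (439,229). The small green-capped tube at (267,293) and the black pen are look-alikes. Next I measure with masks and view enlarged crops.

```bash
cat > m.py <<'E'
from h import *
f=load('top'); im=f['color']; hsv=cv2.cvtColor(im,cv2.COLOR_RGB2HSV)
def big(mask,box):
    u0,v0,u1,v1=box; m=np.zeros(mask.shape,np.uint8); m[v0:v1,u0:u1]=mask[v0:v1,u0:u1]
    cs=cv2.findContours(m,cv2.RETR_EXTERNAL,cv2.CHAIN_APPROX_NONE)[0]; return max(cs,key=cv2.contourArea)
def rep(name,c,z):
    r=cv2.minAreaRect(c); P=np.array([cast(f,u,v,z)[:2] for u,v in cv2.boxPoints(r)])
    e=[P[1]-P[0],P[2]-P[1]]; L=max(e,key=np.linalg.norm)
    print(name,'ctr',cast(f,*r[0],z)[:2].round(1),'sides',np.round([np.linalg.norm(x) for x in e],1),'long dir deg',np.degrees(np.arctan2(L[1],L[0])).round(1),'area',cv2.contourArea(c),'px',np.round(r[0],1)); return P
B=(335,195,480,285)
rep('yellow',big(cv2.inRange(hsv,(22,150,150),(35,255,255)),B),78)
g=cv2.inRange(hsv,(0,0,70),(179,60,165)); g=cv2.morphologyEx(g,cv2.MORPH_CLOSE,np.ones((9,9)))
print(rep('base',big(g,B),15).round(0))
rep('jaw',big(cv2.inRange(hsv,(4,130,120),(18,255,255)),B),85)
T=(210,210,300,265)
rep('rest',big(cv2.morphologyEx(cv2.inRange(hsv,(105,150,40),(125,255,255)),cv2.MORPH_CLOSE,np.ones((15,15))),T),10)
rep('cap',big(cv2.inRange(hsv,(55,100,40),(90,255,255)),T),50)
big_=lambda b,s:cv2.resize(im[b[1]:b[3],b[0]:b[2]],None,fx=s,fy=s,interpolation=cv2.INTER_CUBIC)
a=big_((210,210,300,265),4);b=big_((335,200,470,285),4)
o=np.zeros((a.shape[0]+b.shape[0],max(a.shape[1],b.shape[1]),3),np.uint8);o[:a.shape[0],:a.shape[1]]=a;o[a.shape[0]:,:b.shape[1]]=b
save({'color':o},'crop1.png')
R=cv2.Rodrigues(f['rvec'])[0];print('cam',(-R.T@f['tvec'].ravel()).round(0))
E
python3 m.py
```

```text
yellow ctr [ 553.3 -216.4] sides [34.6 47.7] long dir deg -165.2 area 235.5 px [441.2 226.6]
base ctr [ 528.2 -130.6] sides [297.2 106.3] long dir deg -73.0 area 4773.0 px [400.9 241.9]
[[ 536.   25.]
 [ 623. -259.]
 [ 520. -285.]
 [ 435.   -5.]]
jaw ctr [524.7 -73.1] sides [64.4  9.5] long dir deg -68.6 area 36.0 px [380.9 239.2]
rest ctr [539.3 227.7] sides [ 55.8 107.7] long dir deg -109.5 area 846.0 px [256.9 240.3]
cap ctr [562.7 292.4] sides [17.  21.9] long dir deg -109.5 area 46.5 px [227.8 228.6]
cam [ 357.   50. 1125.]
```

View pics/crop1.png

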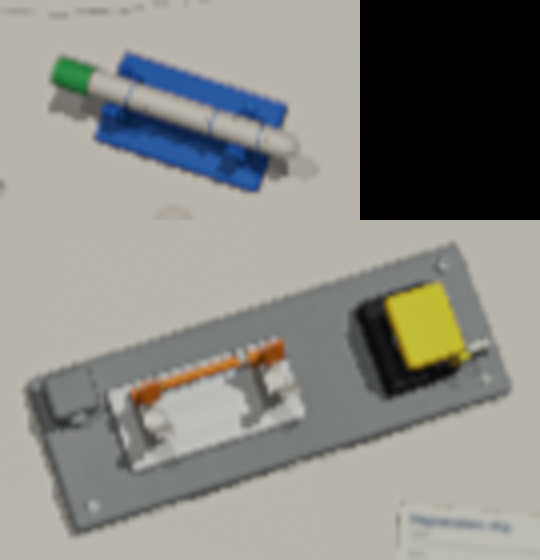

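The crops show the cap on the tube's upper-left end. The jaw is on the mixer's far (+x world) side, and the paddle is at its right end. So the mixer yaw is about 17° and the tube yaw about -19.5°. I'll refine both with the wrist camera, starting above the mixer.

```bash
cat > plan.py <<'E'
import sys
from h import *
# plan.py x y z yaw n : rows (cm, tool axes) to type
x,y,z,yaw=map(float,sys.argv[1:5]); n=int(sys.argv[5])
s=telemetry.state(); p=s['ee_pos']; y0=s['ee_rot'][2]; dy=(yaw-y0+180)%360-180
d=(np.array([x,y,z])-p)/n/10; out=[]
for i in range(n):
    a=np.radians(y0+dy*i/n); out.append([round(d[0]*np.cos(a)+d[1]*np.sin(a),2),round(d[0]*np.sin(a)-d[1]*np.cos(a),2),round(-d[2],2)])
print('t',s['time_s'],'pos',p.round(1),'rot',s['ee_rot'].round(2),'turn/row',round(-dy/n,2)); print(out)
E
python3 plan.py 515 -92 260 107 10
```

```text
t 0.1 pos [ 232.6 -525.3  210.3] rot [-179.91   -0.     23.88] turn/row -8.31
[[np.float64(4.34), np.float64(-2.82), np.float64(-0.5)], [np.float64(4.7), np.float64(-2.16), np.float64(-0.5)], [np.float64(4.96), np.float64(-1.46), np.float64(-0.5)], [np.float64(5.12), np.float64(-0.73), np.float64(-0.5)], [np.float64(5.17), np.float64(0.02), np.float64(-0.5)], [np.float64(5.11), np.float64(0.77), np.float64(-0.5)], [np.float64(4.95), np.float64(1.5), np.float64(-0.5)], [np.float64(4.68), np.float64(2.2), np.float64(-0.5)], [np.float64(4.31), np.float64(2.85), np.float64(-0.5)], [np.float64(3.86), np.float64(3.45), np.float64(-0.5)]]
```

```bash
python3 -m jog '[[[4.3,-2.8,-0.5],-8.3,1],[[4.7,-2.2,-0.5],-8.3,1],[[5.0,-1.5,-0.5],-8.3,1],[[5.1,-0.7,-0.5],-8.3,1],[[5.2,0,-0.5],-8.3,1],[[5.1,0.8,-0.5],-8.3,1],[[5.0,1.5,-0.5],-8.3,1],[[4.7,2.2,-0.5],-8.3,1],[[4.3,2.8,-0.5],-8.3,1],[[3.9,3.5,-0.5],-8.3,1]]'; sed -i 's/out.append(\(.*\))$/out.append([float(v) for v in \1])/' plan.py; python3 plan.py 515 -92 260 107 3
```

```text
time_s: 1.35
ee_pos: [512.3, -74.2, 258.5]
ee_rot: [-179.8, -0.4, 109.2]
force: [0.5, 0.2, 0.3]
gripper_width: 91.3
t 1.35 pos [512.3 -74.2 258.5] rot [-179.84   -0.39  109.21] turn/row 0.74
[[-0.59, -0.11, -0.05], [-0.59, -0.1, -0.05], [-0.59, -0.1, -0.05]]
```

```bash
python3 -m jog '[[[-1.2,-0.2,0],1,1],[[0,0,0],0,1]]'; python3 - <<'E'
from h import *
f=grab('wrist'); save(f,'wrist1.png')
R=cv2.Rodrigues(f['rvec'])[0];print('cam',(-R.T@f['tvec'].ravel()).round(0),f['K'][0,0]); print(telemetry.state()['ee_pos'],telemetry.state()['ee_rot'])
for y in(-130,-38,0,38):
    a=np.radians(17);print(y,proj(f,[515-y*np.sin(a),-92+y*np.cos(a),78]))
E
```

```text
time_s: 1.6
ee_pos: [515.4, -83.6, 257.6]
ee_rot: [-179.8, -0.4, 108.5]
force: [-0.8, -0.2, -0.1]
gripper_width: 91.1
cam [495. -18. 433.] 400.8842151715531
[515.31729126 -83.35734532 257.6062566 ] [-179.80568201   -0.47672811  108.4778912 ]
-130 [[312.15480863 359.70303142]]
-38 [[314.36166663 270.55127065]]
0 [[315.35259546 230.52012664]]
38 [[316.39530491 188.39717025]]
```

View pics/wrist1.png

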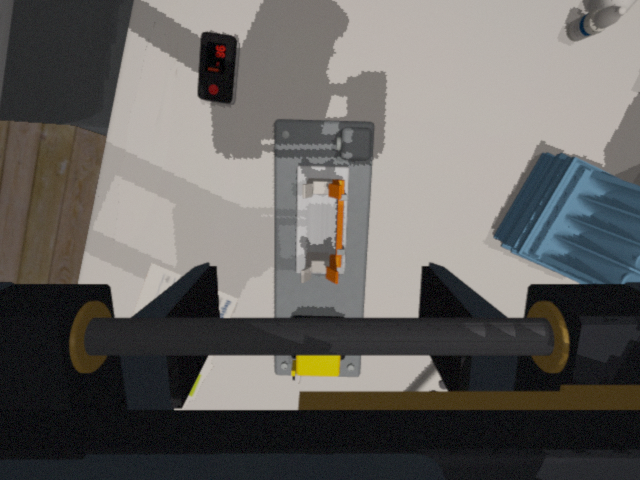

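The wrist view shows the mixer head on: base from (275,122) to (360,378), forks near rows 188 and 268, and yellow paddle at (318,365). I'll enlarge the forks and fit the base edges.

```bash
python3 - <<'E'
from h import *
f=load('wrist'); im=f['color']
c=cv2.resize(im[170:290,285:360],None,fx=4.8,fy=4.8,interpolation=cv2.INTER_CUBIC); save({'color':c},'forks.png')
hsv=cv2.cvtColor(im,cv2.COLOR_RGB2HSV)
m=cv2.inRange(hsv,(4,130,120),(18,255,255)); m[:170]=0;m[290:]=0
for y0,y1 in((170,205),(205,250),(250,290)):
    v,u=np.nonzero(m[y0:y1]); print('orange',u.min(),u.max(),v.min()+y0,v.max()+y0,len(u))
# base edges: gray vs. lighter/darker floor; fit per row
g=cv2.cvtColor(im,cv2.COLOR_RGB2GRAY)
for v in range(130,310,20): print(v,g[v,268:284].tolist(),g[v,358:380].tolist())
for u in(290,310,330,360): print(u,g[112:130,u].tolist())
E
```

```text
orange 328 344 180 204 235
orange 336 343 205 249 254
orange 326 340 250 283 204
130 [122, 119, 120, 116, 115, 99, 70, 66, 71, 72, 79, 78, 80, 79, 80, 81] [74, 75, 73, 76, 75, 74, 75, 73, 74, 75, 71, 68, 67, 72, 77, 72, 97, 114, 116, 121, 119, 119]
150 [120, 118, 121, 118, 106, 95, 75, 62, 69, 76, 82, 84, 84, 82, 80, 76] [78, 81, 78, 78, 83, 79, 78, 77, 77, 77, 73, 66, 66, 68, 71, 108, 117, 118, 120, 120, 118, 120]
170 [184, 183, 183, 182, 173, 163, 121, 100, 110, 121, 123, 123, 125, 125, 124, 126] [129, 129, 127, 129, 130, 131, 130, 129, 132, 132, 129, 124, 113, 118, 165, 182, 183, 181, 183, 182, 182, 183]
190 [182, 183, 183, 183, 180, 168, 124, 100, 108, 120, 125, 125, 124, 126, 125, 125] [128, 126, 130, 129, 128, 127, 129, 129, 125, 127, 119, 113, 117, 166, 181, 184, 182, 184, 182, 181, 183, 181]
210 [163, 164, 164, 163, 163, 159, 120, 92, 101, 106, 110, 109, 108, 110, 112, 109] [126, 128, 125, 129, 127, 126, 126, 128, 123, 117, 114, 128, 169, 183, 183, 183, 182, 182, 183, 183, 182, 182]
230 [163, 162, 162, 161, 161, 161, 120, 89, 96, 104, 107, 112, 121, 122, 122, 123] [126, 126, 
[... 332 characters left out ...]
, 94, 101, 111, 115, 122, 118, 120, 114, 120] [127, 126, 127, 124, 126, 119, 112, 109, 164, 180, 182, 182, 182, 183, 183, 182, 183, 183, 183, 181, 184, 183]
290 [182, 184, 183, 182, 180, 167, 121, 101, 113, 120, 126, 126, 126, 126, 126, 122] [126, 126, 125, 126, 119, 111, 113, 165, 182, 183, 185, 184, 182, 182, 183, 183, 182, 182, 182, 183, 182, 182]
290 [118, 121, 120, 119, 120, 118, 109, 85, 72, 69, 75, 81, 81, 79, 81, 78, 78, 77]
310 [119, 119, 121, 121, 117, 121, 118, 109, 70, 69, 70, 79, 80, 80, 79, 81, 83, 84]
330 [184, 183, 183, 184, 180, 160, 125, 115, 97, 97, 100, 108, 127, 131, 133, 131, 131, 132]
360 [117, 119, 120, 119, 121, 118, 120, 116, 114, 89, 73, 77, 80, 84, 82, 70, 62, 72]
```

View pics/forks.png

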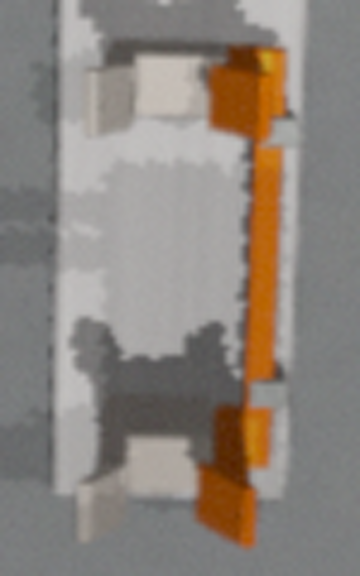

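The forks crop shows flared mouths. The near fork's outer edges are at crop u 80 and 253, v about 514. The far fork's are at u 88 and 262, v about 104. I cast these at z=93 and compare with the base edges.

```bash
python3 - <<'E'
from h import *
f=load('wrist')
P=lambda cu,cv_,z=93: cast(f,285+(cu-2)/4.8,170+(cv_-2)/4.8,z)[:2]
n=(P(80,514)+P(253,514))/2; r=(P(88,104)+P(262,104))/2
d=r-n; print('near',n,'far',r,'sep',np.linalg.norm(d),'yaw',np.degrees(np.arctan2(-d[0],d[1])),'mid',(n+r)/2,'mouth',np.linalg.norm(P(80,514)-P(253,514)),np.linalg.norm(P(88,104)-P(262,104)))
L=[(273.3,130),(273.5,170),(273.7,210),(273.7,250),(273.5,290)]
Rr=[(374,130),(371.9,170),(369.7,210),(367.3,250),(365.0,290)]
for z in(0,10,15,20):
    a=np.array([cast(f,u+.3,v,z)[:2] for u,v in L]); b=np.array([cast(f,u-.3,v,z)[:2] for u,v in Rr])
    fit=lambda q: cv2.fitLine(q.astype(np.float32),cv2.DIST_L2,0,.01,.01).ravel()
    la,lb=fit(a),fit(b); ya,yb=[np.degrees(np.arctan(-l[0]/l[1])) for l in(la,lb)]
    yaw=np.radians((ya+yb)/2); ex=np.array([np.cos(yaw),np.sin(yaw)])
    print(z,'yaws',ya,yb,'w',(lb[2:]-la[2:])@ex,'ctr x',((lb[2:]+la[2:])/2)@ex,'fork mid x',((n+r)/2)@ex)
f2=load('top')
hsv=cv2.cvtColor(f['color'],cv2.COLOR_RGB2HSV); m=cv2.inRange(hsv,(22,150,150),(35,255,255)); m[:350]=0; m[380:]=0; v,u=np.nonzero(m); print('yellow',u.min(),u.max(),v.min(),v.max())
s=u[v==365]; print(s.min(),s.max(),cast(f,(s.min()+s.max())/2,365,78))
for q in((u.min(),377),): print(cast(f,318,377.5,78))
E
```

```text
near [ 530.72668079 -127.69731037] far [507.98059126 -55.08935517] sep 76.08744803018115 yaw 17.394348919320954 mid [519.35363602 -91.39333277] mouth 32.14969841627264 30.662827373181297
0 yaws 17.022352 17.050943 w 103.98047 ctr x 471.15985 fork mid x 469.7864142852845
10 yaws 17.02233 17.050922 w 101.57704 ctr x 471.0795 fork mid x 469.7865116055989
15 yaws 17.022358 17.050982 w 100.37535 ctr x 471.03912 fork mid x 469.7863169649702
20 yaws 17.022366 17.05095 w 99.17366 ctr x 470.9989 fork mid x 469.7863697107277
yellow 197 339 356 379
296 339 [ 559.83180024 -220.15570837   78.        ]
[ 564.70011657 -233.16663352   78.        ]
```

The mixer yaw is 17.05° and its origin is about (519.5,-91.4). The fork separation of 76.1 mm and the base width agree with the spec, and the paddle is near (557.7,-215.7). Now to the tube.

```bash
python3 plan.py 540 229 240 70.5 7
```

```text
t 1.65 pos [515.3 -83.4 257.6] rot [-179.81   -0.48  108.48] turn/row 5.43
[[4.12, 1.75, 0.25], [4.27, 1.35, 0.25], [4.38, 0.94, 0.25], [4.45, 0.52, 0.25], [4.48, 0.1, 0.25], [4.46, -0.32, 0.25], [4.41, -0.74, 0.25]]
```

```bash
python3 -m jog '[[[4.1,1.8,0.2],5.4,1],[[4.3,1.4,0.2],5.4,1],[[4.4,0.9,0.2],5.4,1],[[4.5,0.5,0.3],5.4,1],[[4.5,0.1,0.3],5.4,1],[[4.5,-0.3,0.3],5.4,1],[[4.4,-0.7,0.2],5.4,1],[[0,0,0],0,1]]'; python3 - <<'E'
from h import *
f=grab('wrist'); save(f,'wrist2.png'); s=telemetry.state(); print(s['ee_pos'],s['ee_rot'])
im=f['color']; hsv=cv2.cvtColor(im,cv2.COLOR_RGB2HSV)
m=cv2.inRange(hsv,(55,100,40),(90,255,255))
for c in cv2.findContours(m,cv2.RETR_EXTERNAL,cv2.CHAIN_APPROX_NONE)[0]:
    if cv2.contourArea(c)>60: print('green',cv2.minAreaRect(c),cv2.contourArea(c))
for y in(-78,0,54,78): a=np.radians(-19.5); print(y,proj(f,[540.7-y*np.sin(a),230.2+y*np.cos(a),50]))
E
```

```text
time_s: 2.65
ee_pos: [545.1, 226.7, 240.6]
ee_rot: [-179.4, -0.1, 67.9]
force: [0.2, -0.4, 0.2]
gripper_width: 91.3
[544.96819957 225.23453389 240.72358166] [-1.79405116e+02 -2.29147866e-02  6.79062460e+01]
green ((245.49998474121094, 253.49996948242188), (11.926054000854492, 16.91835594177246), 56.30992889404297) 172.0
green ((313.7941589355469, 142.08978271484375), (27.698505401611328, 21.654239654541016), 86.98721313476562) 546.0
green ((544.0, 17.5), (27.0, 16.0), 90.0) 201.5
-78 [[318.45390815 296.1536776 ]]
0 [[314.69110221 217.32202799]]
54 [[311.8476406 157.7508533]]
78 [[310.5143701  129.81852974]]
```

View pics/wrist2.png

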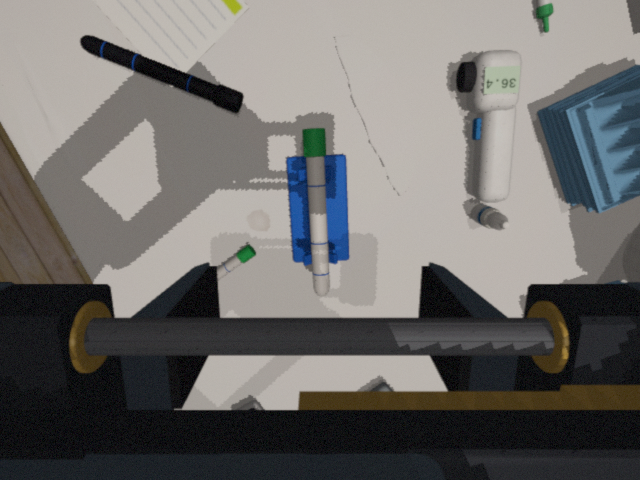

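The wrist view shows the tube in the blue rest, from the cap end at (314,128) to the tip at (321.5,296). I fit its axis at z=50.

```bash
python3 - <<'E'
from h import *
f=load('wrist'); im=f['color'].astype(int)
hsv=cv2.cvtColor(f['color'],cv2.COLOR_RGB2HSV)
g=cv2.inRange(hsv,(55,100,40),(90,255,255)); g[:,:295]=0; g[:,335:]=0; g[200:]=0
v,u=np.nonzero(g); print('cap',u.min(),u.max(),v.min(),v.max())
mid=[]
blue=(hsv[...,0]>100)&(hsv[...,0]<130)&(hsv[...,1]>140)
for r in list(range(170,182))+list(range(195,240))+list(range(248,255)):
    x=[c for c in range(295,345) if not blue[r,c]]; x=[c for c in x if 303<c<333]
    if 14<=len(x)<=22: mid.append(((min(x)+max(x))/2,r,len(x)))
mid=np.array(mid); print(mid[::8])
Q=np.array([cast(f,a,b,50)[:2] for a,b,_ in mid]); l=cv2.fitLine(Q.astype(np.float32),cv2.DIST_HUBER,0,.01,.01).ravel()
d=l[:2]*np.sign(l[1]); print('axis deg',np.degrees(np.arctan2(d[1],d[0])))
print(im[285:302,321].sum(1).tolist())
vc=v.min(); 
for ve,ut in((296.5,321.5),(127.5,313.5)): p=cast(f,ut,ve,50)[:2]; print('end',p,'along',(p-l[2:])@d)
e=[(cast(f,ut,ve,50)[:2]-l[2:])@d for ve,ut in((296.5,321.5),(127.5,313.5))]
print('len',e[1]-e[0],'mid',l[2:]+d*(e[0]+e[1])/2)
cb=(cast(f,314,v.max()+.5,50)[:2]-l[2:])@d; print('from cap base', l[2:]+d*(cb-54))
E
```

```text
cap 303 325 128 156
[[315.  170.   19. ]
 [316.  178.   19. ]
 [316.5 199.   18. ]
 [317.  207.   19. ]
 [317.5 215.   18. ]
 [318.  223.   19. ]
 [318.5 231.   18. ]
 [318.5 239.   18. ]]
axis deg 70.65032
[496, 492, 492, 495, 492, 488, 485, 475, 472, 464, 440, 453, 503, 536, 540, 530, 503]
end [517.28136166 155.2381659 ] along -82.15242939125298
end [569.90348351 304.55128716] along 76.16201817293377
len 158.31444756418676 mid [543.48256607 229.93330473]
from cap base [543.59177633 230.24429548]
```

```bash
python3 plan.py 543.5 230 130 70.65 3; python3 -m jog '[[[0,0,3.6],-1.3,0.5],[[0.4,-0.3,3.6],-1.3,0.5],[[0,0,3.6],0,0.5],[[0,0,0],0,0.5]]'; python3 plan.py 543.5 230 50 70.65 2
```

```text
t 2.7 pos [545.  225.2 240.7] rot [-1.7941e+02 -2.0000e-02  6.7910e+01] turn/row -0.91
[[0.13, -0.11, 3.69], [0.13, -0.1, 3.69], [0.13, -0.1, 3.69]]
time_s: 3.2
ee_pos: [543.2, 222.2, 131.9]
ee_rot: [-179.5, 0.0, 70.1]
force: [0.3, -0.3, 0.4]
gripper_width: 53.7
t 3.2 pos [543.2 222.2 131.9] rot [-179.53    0.     70.14] turn/row -0.25
[[0.37, -0.12, 4.09], [0.37, -0.12, 4.09]]
```

```bash
python3 -m jog '[[[0.4,-0.1,3],-0.3,0.5],[[0.4,-0.1,3],-0.2,0.5],[[0,0,0],0,0.5],[[0,0,0],0,0.5]]'; python3 plan.py 543.5 230 50 70.65 1
```

```text
time_s: 3.7
ee_pos: [549.2, 227.4, 79.1]
ee_rot: [179.9, -0.4, 70.3]
force: [0.6, 0.9, 0.3]
gripper_width: 45.7
t 3.7 pos [549.2 227.4  79.1] rot [179.89  -0.43  70.33] turn/row -0.32
[[0.05, -0.63, 2.91]]
```

```bash
python3 -m jog '[[[0.1,-0.6,0.5],-0.3,0.5],[[0,0,0],0,0.5]]'; python3 plan.py 543.5 230 50 70.65 1;  python3 -m jog '[[[0,0,0],0,0.5]]'; python3 plan.py 543.5 230 50 70.65 1
```

```text
time_s: 3.95
ee_pos: [545.1, 230.5, 76.7]
ee_rot: [179.7, -0.6, 70.6]
force: [0.2, 0.3, 0.2]
gripper_width: 45.7
t 3.95 pos [545.1 230.5  76.7] rot [179.69  -0.61  70.61] turn/row -0.04
[[-0.1, -0.13, 2.67]]
time_s: 4.08
ee_pos: [545.3, 230.8, 77.4]
ee_rot: [179.6, -0.7, 70.6]
force: [-0.1, -0.4, 0.3]
gripper_width: 45.4
t 4.075 pos [545.3 230.8  77.4] rot [179.63  -0.66  70.62] turn/row -0.03
[[-0.13, -0.15, 2.74]]
```

```bash
python3 -m jog '[[[-0.1,-0.1,1.4],0,0.5],[[0,0,1.3],0,0.5],[[0,0,0],0,0.5],[[0,0,0],0,0.5]]'; python3 plan.py 543.5 230 50 70.65 1
```

```text
time_s: 4.58
ee_pos: [543.7, 230.2, 47.7]
ee_rot: [179.7, -0.6, 70.6]
force: [-0.2, -0.3, 0.8]
gripper_width: 45.5
t 4.575 pos [543.7 230.2  47.7] rot [179.7   -0.59  70.64] turn/row -0.01
[[-0.03, -0.01, -0.23]]
```

```bash
python3 -m jog '[[[0,0,-0.2],0,0.4],[[0,0,0],0,0.1],[[0,0,0],0,0.1],[[0,0,0],0,0.1],[[0,0,0],0,0.1],[[0,0,0],0,0.1],[[0,0,0],0,0.1]]' 40; python3 plan.py 543.5 230 140 70.65 3
```

```text
time_s: 5.45
ee_pos: [543.5, 230.7, 50.6]
ee_rot: [179.7, -0.6, 70.6]
force: [-0.5, 0.4, 0.8]
gripper_width: 12.2
t 5.45 pos [543.5 230.7  50.6] rot [179.72  -0.64  70.62] turn/row -0.01
[[-0.02, 0.01, -2.98], [-0.02, 0.01, -2.98], [-0.02, 0.01, -2.98]]
```

```bash
python3 -m jog '[[[0,0,0],0,0],[[0,0,0],0,0],[[0,0,0],0,0]]'; python3 - <<'E'
from h import *
f=grab('scene'); p=proj(f,[543,230,50])[0].astype(int); im=f['color'][p[1]-50:p[1]+50,p[0]-65:p[0]+65]
save({'color':cv2.resize(im,None,fx=5,fy=5,interpolation=cv2.INTER_CUBIC)},'grasp.png')
E
```

```text
time_s: 5.82
ee_pos: [543.5, 230.7, 50.6]
ee_rot: [179.7, -0.6, 70.6]
force: [-0.7, 0.6, 0.7]
gripper_width: 12.3
```

View pics/grasp.png

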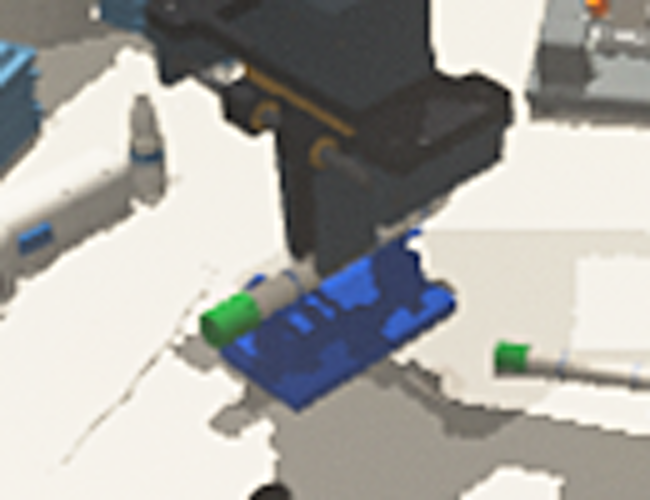

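The crop shows the fingers straddling the tube between the posts, stopped at 12.3 mm, so the pads look somewhat compliant. Lift.

```bash
python3 -m jog '[[[0,0,-2],0,0],[[0,0,-3],0,0],[[0,0,-3.5],0,0],[[0,0,-2],0,0]]'; python3 plan.py 519.5 -91.4 160 107.05 8; python3 -c "
from h import *
f=grab('wrist'); save(f,'wrist3.png')"
```

```text
time_s: 6.38
ee_pos: [542.4, 228.7, 156.2]
ee_rot: [179.8, -0.4, 70.6]
force: [0.1, 0.2, -0.3]
gripper_width: 12.0
t 6.375 pos [542.4 228.7 156.2] rot [179.81  -0.42  70.64] turn/row -4.55
[[-3.87, 1.06, -0.05], [-3.94, 0.75, -0.05], [-3.99, 0.43, -0.05], [-4.01, 0.11, -0.05], [-4.01, -0.21, -0.05], [-3.98, -0.52, -0.05], [-3.92, -0.84, -0.05], [-3.84, -1.15, -0.05]]
```

View pics/wrist3.png

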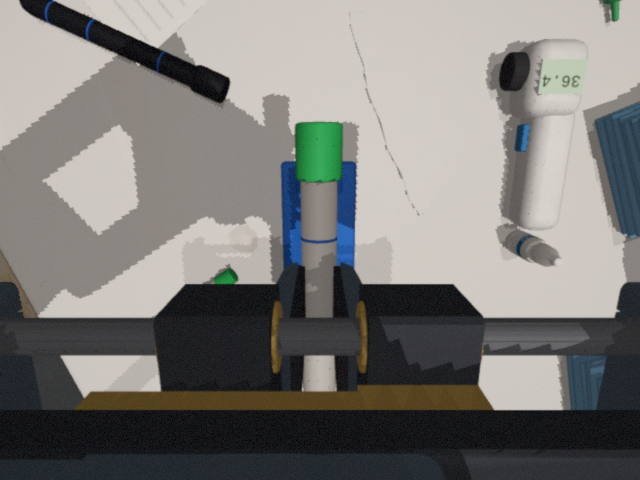

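The wrist view shows the tube held straight between the fingers, cap base near (319,181). Check its offset from the TCP.

```bash
python3 - <<'E'
from h import *
f=load('wrist'); s=telemetry.state(); p=s['ee_pos']; a=np.radians(s['ee_rot'][2]); ex=np.array([np.cos(a),np.sin(a)]); ey=np.array([np.sin(a),-np.cos(a)])
hsv=cv2.cvtColor(f['color'],cv2.COLOR_RGB2HSV); m=cv2.inRange(hsv,(55,100,40),(90,255,255)); m[:100]=0;m[200:]=0;m[:,:290]=0;m[:,350:]=0
v,u=np.nonzero(m); print(u.min(),u.max(),v.min(),v.max(),s['ee_pos'])
for q in((319,v.max()+.5),(319,v.min()-.5),((u.min()+u.max())/2,150)):
    d=cast(f,*q,p[2])[:2]-p[:2]; print(d@ex,d@ey)
E
```

```text
295 342 122 181 [543.63508512 229.15034771 158.51685282]
52.566557659349726 -0.47818644510615405
77.14522789141922 -0.4824399377069729
65.68735412268373 -0.6902891821702339
```

```bash
python3 -m jog '[[[-3.9,1.1,0],-4.6,0],[[-3.9,0.8,0],-4.6,0],[[-4,0.4,0],-4.6,0],[[-4,0.1,0],-4.6,0],[[-4,-0.2,0],-4.6,0],[[-4,-0.5,0],-4.6,0],[[-3.9,-0.8,0],-4.6,0],[[-3,-1,0],-3,0],[[0,0,0],0,0],[[0,0,0],0,0]]'; python3 plan.py 519.5 -91.4 130 107.05 1
```

```text
time_s: 7.68
ee_pos: [525.7, -92.6, 151.2]
ee_rot: [179.3, -0.1, 107.1]
force: [0.5, 0.1, -0.4]
gripper_width: 11.7
t 7.675 pos [525.7 -92.6 151.2] rot [ 1.7928e+02 -1.2000e-01  1.0710e+02] turn/row 0.05
[[0.29, -0.56, 2.12]]
```

```bash
python3 -m jog '[[[0.2,-0.5,1],0,0],[[0,0,1],0,0],[[0,0,0],0,0],[[0,0,0],0,0]]'; python3 plan.py 519.5 -91.4 110 107.05 1
```

```text
time_s: 8.18
ee_pos: [519.8, -89.1, 128.9]
ee_rot: [179.4, -0.2, 107.3]
force: [-0.4, -0.4, 0.3]
gripper_width: 12.0
t 8.175 pos [519.8 -89.1 128.9] rot [179.35  -0.19 107.29] turn/row 0.24
[[-0.21, -0.1, 1.89]]
```

```bash
python3 -m jog '[[[-0.2,-0.1,1.2],0.2,0],[[0,0,1.2],0,0],[[0,0,0],0,0],[[0,0,0],0,0]]'; python3 plan.py 519.5 -91.4 70 107.05 1;  python3 -m jog '[[[0,0,0.8],0.2,0],[[0,0,0],0,0],[[0,0,0],0,0]]'; python3 plan.py 519.5 -91.4 70 107.05 1
```

```text
time_s: 8.68
ee_pos: [519.9, -91.3, 103.1]
ee_rot: [179.4, -0.2, 107.1]
force: [-0.1, -0.6, -0.2]
gripper_width: 12.5
t 8.675 pos [519.9 -91.3 103.1] rot [179.35  -0.19 107.08] turn/row 0.03
[[-0.0, -0.04, 3.31]]
time_s: 9.05
ee_pos: [520.4, -91.3, 94.9]
ee_rot: [179.3, -0.2, 106.9]
force: [0.6, 0.0, -0.6]
gripper_width: 12.3
t 9.05 pos [520.4 -91.3  94.9] rot [ 1.7930e+02 -1.7000e-01  1.0686e+02] turn/row -0.19
[[0.01, -0.08, 2.49]]
```

```bash
for i in 1; do python3 -m jog '[[[0,-0.1,0.6],-0.2,0],[[0,0,0],0,0]]'; done; python3 -m jog '[[[0,0,0.5],0,0],[[0,0,0],0,0]]';  python3 plan.py 519.5 -91.4 70 107.05 1
```

```text
time_s: 9.3
ee_pos: [519.4, -91.6, 88.7]
ee_rot: [179.3, -0.2, 107.1]
force: [-0.0, -0.1, 0.8]
gripper_width: 11.9
time_s: 9.55
ee_pos: [518.9, -91.9, 84.2]
ee_rot: [179.4, -0.1, 107.1]
force: [0.5, 0.5, -0.5]
gripper_width: 11.8
t 9.55 pos [518.9 -91.9  84.2] rot [ 1.7935e+02 -1.3000e-01  1.0710e+02] turn/row 0.05
[[0.04, 0.07, 1.42]]
```

```bash
python3 -m jog '[[[0,0,0.4],0,0],[[0,0,0],0,0]]'; python3 -m jog '[[[0,0,0.4],0,0],[[0,0,0],0,0]]'; python3 -m jog '[[[0,0,0.4],0,0],[[0,0,0],0,0]]'
```

```text
time_s: 9.8
ee_pos: [519.2, -92.1, 80.9]
ee_rot: [179.3, -0.1, 107.1]
force: [0.5, 0.3, -3.2]
gripper_width: 12.1
time_s: 10.05
ee_pos: [519.2, -92.2, 76.5]
ee_rot: [179.3, -0.1, 107.1]
force: [0.9, 0.4, -2.3]
gripper_width: 12.0
time_s: 10.3
ee_pos: [519.3, -92.0, 71.9]
ee_rot: [179.3, -0.1, 107.1]
force: [0.4, 0.2, -0.3]
gripper_width: 12.4
```

```bash
python3 -m jog '[[[0,0,0.2],0,0],[[0,0,0],0,0]]'; python3 -m jog '[[[0,0,0.2],0,0],[[0,0,0],0,0]]'
```

```text
time_s: 10.55
ee_pos: [519.7, -92.1, 70.5]
ee_rot: [179.3, -0.1, 107.1]
force: [-0.3, -0.1, 0.7]
gripper_width: 12.0
time_s: 10.8
ee_pos: [519.9, -92.1, 70.7]
ee_rot: [179.2, -0.0, 107.1]
force: [-0.9, 0.4, 0.1]
gripper_width: 12.3
```

```bash
python3 -m jog '[[[0,0,0.3],0,0],[[0,0,0],0,0]]'; python3 -m jog '[[[0,0,0.3],0,0],[[0,0,0],0,0]]'; python3 -m jog '[[[0,0,0.3],0,0]]'; python3 -c "
from h import *
f=grab('wrist'); save(f,'wrist4.png')"
```

```text
time_s: 11.05
ee_pos: [520.3, -92.1, 70.6]
ee_rot: [179.1, 0.0, 107.1]
force: [0.5, 0.1, -0.0]
gripper_width: 12.0
time_s: 11.3
ee_pos: [520.7, -92.1, 70.6]
ee_rot: [179.0, 0.0, 107.1]
force: [-1.2, 0.5, 0.5]
gripper_width: 12.2
time_s: 11.42
ee_pos: [521.0, -92.2, 69.9]
ee_rot: [179.0, 0.1, 107.1]
force: [-8.6, 1.9, 33.5]
gripper_width: 12.3
```

View pics/wrist4.png

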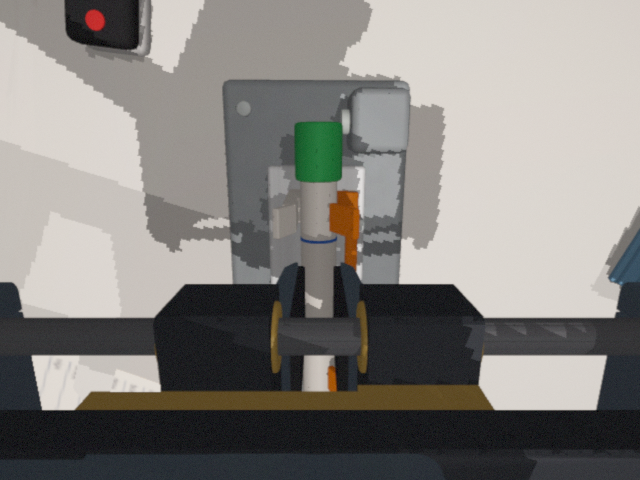

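The view shows the tube lying between the white tines and the orange prongs. The push met a hard stop of about 33 N at z≈70, so it is home. Release and rise.

```bash
python3 -m jog '[[[0,0,0],0,0],[[0,0,0],0,0.25],[[0,0,0],0,0.4],[[0,0,0],0,0.4],[[0,0,0],0,0.4]]'; python3 -m jog '[[[0,0,-1.5],0,0.4],[[0,0,-3],0,0.4],[[0,0,-4],0,0.4],[[0,0,-4],0,0.4],[[0,0,-3],0,0.4],[[0,0,0],0,0.4]]'; python3 - <<'E'
from h import *
f=grab('wrist'); w=f['color'][60:320,180:460]
t=grab('top')
a=cv2.resize(w,None,fx=1.9,fy=1.9,interpolation=cv2.INTER_CUBIC); b=grab('scene')
p=proj(b,[519,-91,60])[0].astype(int); b=cv2.resize(b['color'][p[1]-50:p[1]+50,p[0]-50:p[0]+50],(260,260),interpolation=cv2.INTER_CUBIC)
o=np.zeros((a.shape[0],a.shape[1]+260,3),np.uint8); o[:,:a.shape[1]]=a; o[:260,a.shape[1]:]=b; save({'color':o},'seated.png'); print(o.shape,telemetry.state()['ee_pos'])
E
```

```text
time_s: 12.1
ee_pos: [520.8, -92.1, 68.6]
ee_rot: [179.0, 0.1, 107.1]
force: [-0.2, 0.2, -0.9]
gripper_width: 36.0
time_s: 12.85
ee_pos: [518.8, -92.8, 233.1]
ee_rot: [178.8, 0.2, 107.1]
force: [0.3, 0.3, 0.1]
gripper_width: 36.6
(494, 792, 3) [516.67417478 -92.41430222 228.98099023]
```

View pics/seated.png

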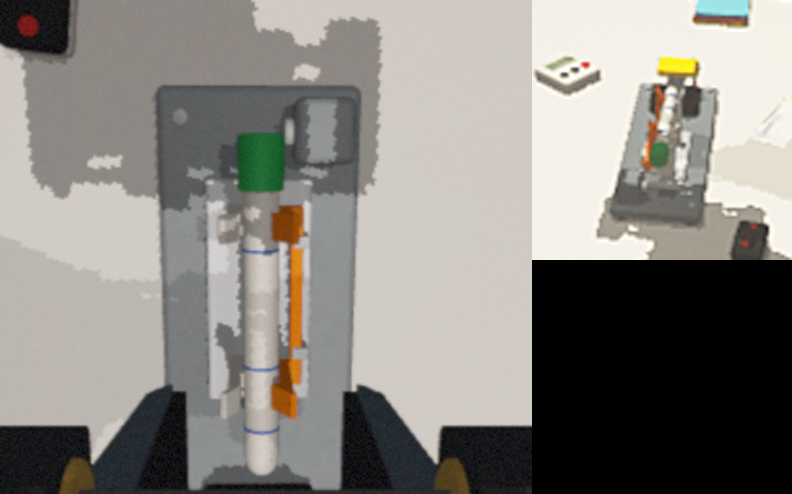

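The tube lies in both forks, with the prongs beside it. A numeric check of centring and length at z=70:

```bash
python3 - <<'E'
from h import *
f=load('wrist'); a=np.radians(17.05); ex=np.array([np.cos(a),np.sin(a)]); ey=np.array([-ex[1],ex[0]])
for n,cu,cv_ in(('capend',260,132),('capbase',260,190),('ring1',261,252),('ring3',261,432),('tip',261,474)):
    d=cast(f,180+cu/1.9,60+cv_/1.9,70)[:2]-[519.5,-91.4]; print(n,(d@ex).round(1),(d@ey).round(1))
E
python3 plan.py 557.7 -215.7 180 107.05 3
```

```text
capend 1.3 76.7
capbase 1.3 52.5
ring1 1.8 25.5
ring3 1.9 -59.4
tip 1.9 -80.8
t 13.0 pos [516.7 -92.4 229. ] rot [ 1.7922e+02 -6.0000e-02  1.0714e+02] turn/row 0.03
[[-4.33, 0.1, 1.63], [-4.33, 0.1, 1.63], [-4.33, 0.1, 1.63]]
```

The apparent length is 157.5 mm at z=70, and the tube is centred to about 2 mm, so it is fully home. Now the paddle.

```bash
python3 -m jog '[[[-4.3,0.1,0.5],0,0.2],[[-4.3,0.1,0.5],0,0],[[-4.1,0.1,1.5],0,0],[[0,0,1.5],0,0],[[0,0,0],0,0],[[0,0,0],0,0]]' 20; python3 plan.py 557.7 -215.7 105 107.05 2
```

```text
time_s: 13.75
ee_pos: [554.1, -212.2, 179.1]
ee_rot: [179.9, -0.7, 107.3]
force: [-0.8, 0.7, 0.4]
gripper_width: 0.6
t 13.75 pos [ 554.1 -212.2  179.1] rot [179.92  -0.71 107.28] turn/row 0.11
[[-0.22, 0.12, 3.71], [-0.22, 0.12, 3.71]]
```

```bash
python3 -m jog '[[[-0.2,0.2,3],0.2,0],[[-0.1,0.1,3],0,0],[[0,0,0.8],0,0],[[0,0,0],0,0],[[0,0,0],0,0]]'; python3 plan.py 557.7 -215.7 100 107.05 1
```

```text
time_s: 14.38
ee_pos: [559.9, -210.3, 114.9]
ee_rot: [179.5, -0.4, 107.3]
force: [0.6, 0.3, 0.0]
gripper_width: 0.2
t 14.375 pos [ 559.9 -210.3  114.9] rot [179.53  -0.44 107.34] turn/row 0.29
[[-0.45, -0.37, 1.49]]
```

```bash
python3 -m jog '[[[-0.4,-0.3,0.5],0.3,0],[[0,0,0.5],0,0],[[0,0,0],0,0],[[0,0,0],0,0]]'; python3 plan.py 557.7 -215.7 97 107.05 1
```

```text
time_s: 14.88
ee_pos: [559.0, -215.9, 106.2]
ee_rot: [179.4, -0.3, 107.0]
force: [0.3, -0.4, -0.0]
gripper_width: 0.5
t 14.875 pos [ 559.  -215.9  106.2] rot [179.37  -0.31 107.  ] turn/row -0.05
[[0.06, -0.12, 0.92]]
```

```bash
python3 -m jog '[[[0,0,0.5],0,0],[[0,0,0],0,0]]'; python3 -m jog '[[[0,0,0.3],0,0],[[0,0,0],0,0]]'; python3 -m jog '[[[0,0,0.2],0,0]]'; python3 -m jog '[[[0,0,0.2],0,0]]'
```

```text
time_s: 15.12
ee_pos: [559.1, -215.8, 100.8]
ee_rot: [179.4, -0.3, 107.0]
force: [-0.6, 0.1, -0.4]
gripper_width: 0.6
time_s: 15.38
ee_pos: [559.1, -215.7, 97.5]
ee_rot: [179.4, -0.3, 107.0]
force: [0.4, 0.4, 0.1]
gripper_width: 0.5
time_s: 15.5
ee_pos: [559.3, -215.8, 95.6]
ee_rot: [179.4, -0.3, 107.0]
force: [0.1, 0.2, 0.5]
gripper_width: 0.5
time_s: 15.62
ee_pos: [559.3, -215.7, 93.5]
ee_rot: [179.4, -0.3, 107.0]
force: [0.5, -0.5, -1.1]
gripper_width: 0.6
```

```bash
python3 -c "
from workcell import env; print(env.tips_ahead)"; python3 -m jog '[[[0,0,0.15],0,0]]'; python3 -m jog '[[[0,0,0.15],0,0]]'
```

```text
19.0
time_s: 15.75
ee_pos: [559.3, -215.7, 91.8]
ee_rot: [179.4, -0.3, 107.0]
force: [-0.2, 0.2, -0.2]
gripper_width: 0.4
time_s: 15.88
ee_pos: [559.3, -215.7, 90.2]
ee_rot: [179.4, -0.3, 107.0]
force: [-0.8, 0.3, -0.6]
gripper_width: 0.2
```

```bash
python3 - <<'E'
from h import *
old=load('scene')  # frame after seating, arm away
f=grab('scene'); t0=load('top'); t=grab('top')
def crop(g,w,s): p=proj(g,[557.7,-215.7,75])[0].astype(int); return cv2.resize(g['color'][p[1]-w:p[1]+w,p[0]-w:p[0]+w],(s,s),interpolation=cv2.INTER_CUBIC)
print(proj(f,[[557.7,-215.7,78],[557.7,-215.7,69]]))
o=np.vstack([np.hstack([crop(old,25,300),crop(f,25,300)]),np.hstack([crop(t0,25,300),crop(t,25,300)])]); save({'color':o},'pad.png')
for g in(old,f):
    h=cv2.cvtColor(g['color'],cv2.COLOR_RGB2HSV); m=cv2.inRange(h,(22,130,90),(35,255,255)); m[:150]=0;m[250:]=0;m[:,:320]=0;m[:,370:]=0
    v,u=np.nonzero(m); print(len(u),u.min(),u.max(),v.min(),v.max(),v.mean())
E
```

```text
[[345.93545259 196.67469481]
 [345.84310264 199.21783095]]
91 340 369 181 201 196.58241758241758
98 336 369 181 231 197.5
```

View pics/pad.png

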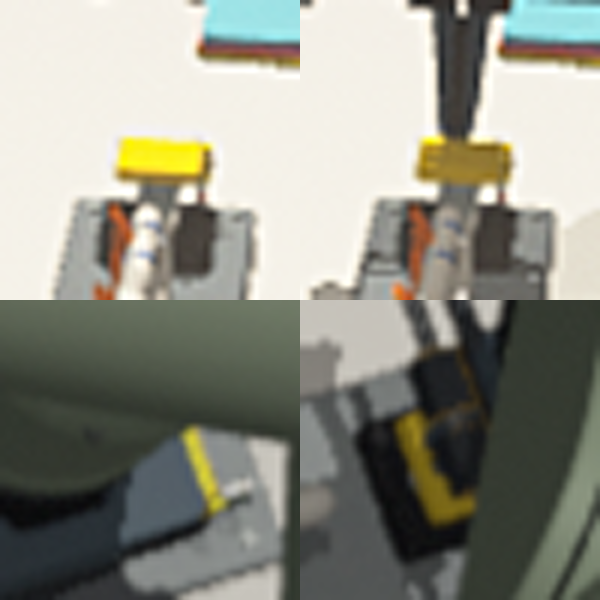

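The crops show the fingers above the yellow paddle, which has not moved down (scene rows 138-182 in both). The force reads zero, so there is no contact yet although the nominal tip height says there should be. I'll keep going in small steps, using force to find contact.

```bash
python3 -m jog '[[[0,0,0.15],0,0]]'; python3 -m jog '[[[0,0,0.15],0,0]]';python3 -m jog '[[[0,0,0.15],0,0]]'; python3 - <<'E'
from h import *
s=telemetry.state();print(s['ee_pos'],s['force'],s['qvel'].round(2))
g=grab('scene');h=cv2.cvtColor(g['color'],cv2.COLOR_RGB2HSV)
for v in range(190,205): print(v,g['color'][v,335:358:3].tolist())
E
```

```text
time_s: 16.1
ee_pos: [559.3, -215.6, 88.7]
ee_rot: [179.4, -0.3, 107.0]
force: [0.4, 0.4, -0.2]
gripper_width: 0.5
time_s: 16.23
ee_pos: [559.3, -215.7, 87.1]
ee_rot: [179.4, -0.3, 107.0]
force: [-0.5, -0.3, 0.6]
gripper_width: 0.6
time_s: 16.35
ee_pos: [559.4, -215.7, 85.5]
ee_rot: [179.4, -0.3, 107.0]
force: [-0.0, 0.0, -0.3]
gripper_width: 0.6
[ 559.36347072 -215.65392437   85.50830208] [-0.01514095  0.04745448 -0.27358937] [ 0.01  0.88  0.86  0.01 -1.48 -0.07]
190 [[245, 241, 232], [245, 242, 233], [255, 252, 243], [65, 64, 62], [68, 67, 64], [241, 233, 217], [244, 241, 232], [245, 241, 232]]
191 [[244, 241, 232], [244, 241, 232], [255, 252, 243], [66, 66, 65], [67, 65, 63], [252, 248, 239], [244, 241, 232], [244, 241, 231]]
192 [[244, 241, 232], [245, 242, 232], [254, 251, 244], [63, 62, 62], [66, 63, 62], [255, 254, 246], [245, 241, 232], [245, 242, 233]]
193 [[245, 241, 232], [245, 242, 233], [255, 253, 252], [66, 65, 65], [63, 60, 59], [255, 253, 247], [245, 242, 235], [244, 241, 231]]
194 [[245, 241, 232], [245, 242, 236], [255, 254, 226], [64, 63, 66], [64, 64, 63], [255, 2
[... 703 characters left out ...]
42, 239, 232]]
200 [[245, 241, 233], [241, 237, 220], [150, 121, 43], [160, 129, 50], [155, 128, 51], [151, 124, 49], [137, 117, 61], [252, 251, 246]]
201 [[245, 241, 232], [240, 236, 220], [152, 127, 46], [148, 122, 49], [156, 127, 46], [152, 124, 44], [134, 111, 50], [249, 247, 242]]
202 [[245, 242, 232], [249, 247, 242], [219, 205, 169], [123, 109, 72], [145, 124, 73], [169, 148, 94], [128, 116, 80], [248, 245, 238]]
203 [[249, 245, 236], [250, 248, 240], [255, 255, 255], [95, 96, 98], [107, 108, 110], [222, 215, 192], [135, 128, 118], [247, 244, 236]]
204 [[244, 239, 227], [246, 243, 225], [255, 253, 241], [100, 100, 95], [106, 107, 102], [253, 250, 238], [135, 100, 90], [247, 244, 236]]
```

The finger end is now seen at row 196, just over the top face, and the paddle is still up. Continue in 1 mm steps.

```bash
for i in 1; do python3 -m jog '[[[0,0,0.1],0,0]]'; done; python3 -m jog '[[[0,0,0.1],0,0]]';python3 -m jog '[[[0,0,0.1],0,0]]';python3 -m jog '[[[0,0,0.1],0,0]]'
```

```text
time_s: 16.52
ee_pos: [559.3, -215.6, 84.3]
ee_rot: [179.4, -0.3, 107.0]
force: [0.4, 0.2, -0.6]
gripper_width: 0.1
time_s: 16.65
ee_pos: [559.3, -215.6, 83.2]
ee_rot: [179.4, -0.3, 107.0]
force: [-0.2, -0.2, -0.7]
gripper_width: 0.6
time_s: 16.77
ee_pos: [559.3, -215.6, 82.1]
ee_rot: [179.4, -0.3, 107.0]
force: [-0.1, 0.3, -0.3]
gripper_width: 0.2
time_s: 16.9
ee_pos: [559.3, -215.6, 81.0]
ee_rot: [179.4, -0.3, 107.0]
force: [-1.0, 0.5, -0.5]
gripper_width: 0.3
```

Still no contact, which is odd. I'll check the geometry: project the paddle top corners and TCP tip into the scene and wrist views, and see where the yellow is visible.

```bash
python3 - <<'E'
from h import *
a=np.radians(17.05); ex=np.array([np.cos(a),np.sin(a),0]); ey=np.array([-ex[1],ex[0],0]); O=np.array([519.5,-91.4,0])
P=lambda x,y,z: O+ex*x+ey*y+[0,0,z]
g=load('scene'); w=grab('wrist'); t=grab('top')
C=[P(-22,-148,78),P(22,-148,78),P(22,-112,78),P(-22,-112,78),P(0,-130,78)]
tip=telemetry.state()['ee_pos']-[0,0,19]
for n,f in(('scene',g),('wrist',w),('top',t)): print(n,proj(f,C).round(1).tolist(),'tip',proj(f,[tip]).round(1),'tcp',proj(f,[tip+[0,0,19]]).round(1))
def crop(f,p,wd,s): return cv2.resize(f['color'][int(p[1])-wd:int(p[1])+wd,int(p[0])-wd:int(p[0])+wd],(s,s),interpolation=cv2.INTER_CUBIC)
pw=proj(w,[C[4]])[0]
g2=grab('scene')
W=w['color'][200:440,200:440]; W=cv2.resize(W,(500,500))
T=crop(t,proj(t,[C[4]])[0],25,250); S=crop(g2,proj(g2,[C[4]])[0],25,250)
save({'color':np.hstack([W,np.vstack([T,S])])},'chk.png')
for f in(w,):
    h=cv2.cvtColor(f['color'],cv2.COLOR_RGB2HSV); m=cv2.inRange(h,(22,130,90),(35,255,255)); n,l,st,c=cv2.connectedComponentsWithStats(m); print([x.tolist() for x in st[1:] if x[4]>30])
E
```

```text
scene [[353.5, 194.5], [339.5, 193.6], [338.3, 198.9], [352.5, 199.9], [346.0, 196.7]] tip [[345.3 201.1]] tcp [[345.5 195.8]]
wrist [[268.6, 328.0], [359.6, 327.5], [361.4, 256.0], [266.1, 256.3], [314.0, 292.8]] tip [[317.1 281.9]] tcp [[317.4 295.7]]
top [[451.3, 231.2], [444.7, 213.8], [430.3, 218.4], [436.8, 235.9], [440.8, 224.8]] tip [[439.  225.4]] tcp [[441.  223.9]]
[[269, 253, 94, 64, 2048], [89, 356, 21, 27, 352]]
```

View pics/chk.png

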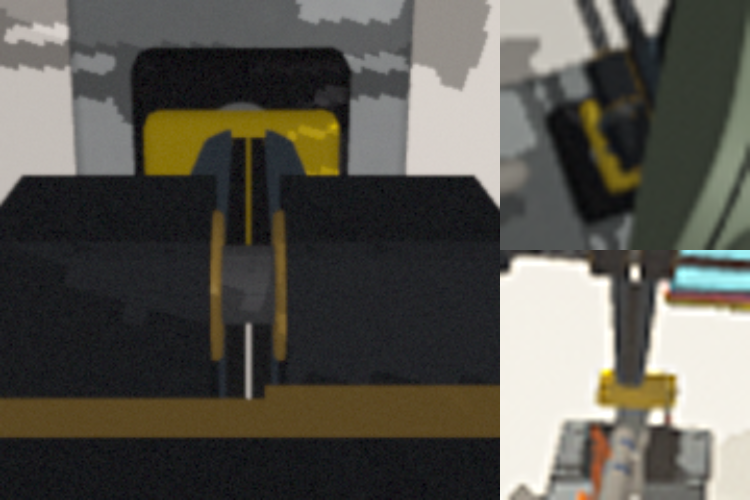

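The wrist crop shows the closed fingers over the paddle, front edge at crop row 110, which is about z=76-78, so it is still up. The real tips appear to sit about 17 mm higher than nominal when the fingers are closed. I continue by force.

```bash
python3 -m jog '[[[0,0,0.1],0,0]]' |sed -n '1,2p;4p'; python3 -m jog '[[[0,0,0.1],0,0]]'|sed -n '1,2p;4p';python3 -m jog '[[[0,0,0.1],0,0]]'|sed -n '1,2p;4p';python3 -m jog '[[[0,0,0.1],0,0]]'|sed -n '1,2p;4p'
```

```text
time_s: 17.18
ee_pos: [559.4, -215.6, 80.1]
force: [0.3, 0.5, -0.2]
time_s: 17.3
ee_pos: [559.4, -215.6, 79.1]
force: [-0.4, -0.1, 0.3]
time_s: 17.42
ee_pos: [559.4, -215.6, 78.0]
force: [0.1, -0.0, 0.9]
time_s: 17.55
ee_pos: [559.4, -215.5, 76.9]
force: [0.5, 0.9, 0.4]
```

```bash
cat > pz.py <<'E'
from h import *
w=grab('wrist'); s=telemetry.state()
h=cv2.cvtColor(w['color'],cv2.COLOR_RGB2HSV); m=cv2.inRange(h,(22,130,60),(35,255,255)); m[:240]=0; m[285:]=0; m[:,:240]=0; m[:,390:]=0
v,u=np.nonzero(m); r=[]
for row in range(v.min()+10,v.min()+26,3):
    x=u[v==row]; r.append((x.min(),x.max()))
L=np.mean([a for a,b in r]); Rr=np.mean([b for a,b in r])+1
zs=np.arange(50,85,.1); row=v.min()+17
wd=[np.linalg.norm(cast(w,L,row,z)-cast(w,Rr,row,z)) for z in zs]
a=np.radians(17.05); ey=np.array([-np.sin(a),np.cos(a)])
yy=[(cast(w,315,v.min(),z)[:2]-[519.5,-91.4])@ey for z in zs]
print('row',v.min(),'L',L,'R',Rr,'z by width44',zs[np.argmin(abs(np.array(wd)-44))].round(1),'z by edge y=-112',zs[np.argmin(abs(np.array(yy)+112))].round(1),s['ee_pos'].round(1),'F',s['force'].round(1))
E
python3 pz.py;  python3 -m jog '[[[0,0,0.1],0,0]]'|sed -n '1,2p;4p';python3 -m jog '[[[0,0,0.1],0,0]]'|sed -n '1,2p;4p'; python3 pz.py
```

```text
row 255 L 267.8333333333333 R 363.8333333333333 z by width44 76.9 z by edge y=-112 72.0 [ 559.3 -215.5   76.8] F [ 0.2 -0.4  0.7]
time_s: 17.73
ee_pos: [559.4, -215.5, 75.8]
force: [-0.1, 0.2, -0.4]
time_s: 17.85
ee_pos: [559.4, -215.5, 75.0]
force: [-2.1, -0.1, 3.7]
row 256 L 267.3333333333333 R 364.1666666666667 z by width44 76.7 z by edge y=-112 71.7 [ 559.4 -215.5   75. ] F [-0.3 -0.4  3.6]
```

Contact is found at TCP z≈75.2, with 3.6 N as specified. The target is 9 mm further, z≈66.2, and about 6.7 N.

```bash
for r in 1; do python3 -m jog '[[[0,0,0.15],0,0],[[0,0,0.15],0,0]]'|sed -n '1,2p;4p'; done; python3 -m jog '[[[0,0,0.15],0,0],[[0,0,0.15],0,0]]'|sed -n '1,2p;4p'; python3 pz.py
```

```text
time_s: 18.15
ee_pos: [559.4, -215.5, 72.6]
force: [-0.5, -0.8, 4.5]
time_s: 18.4
ee_pos: [559.4, -215.5, 69.9]
force: [-1.0, 1.5, 4.7]
row 256 L 267.1666666666667 R 364.5 z by width44 72.4 z by edge y=-112 66.5 [ 559.4 -215.5   69.7] F [-1.8  1.   5.2]
```

```bash
python3 -m jog '[[[0,0,0.15],0,0],[[0,0,0.15],0,0]]'|sed -n '1,2p;4p'; python3 -m jog '[[[0,0,0.1],0,0]]'|sed -n '1,2p;4p'; python3 pz.py; python3 -m jog '[[[0,0,0],0,0]]'|sed -n '1,2p;4p'; python3 -m jog '[[[0,0,0],0,0],[[0,0,0],0,0]]'|sed -n '1,2p;4p'
```

```text
time_s: 18.7
ee_pos: [559.4, -215.5, 67.1]
force: [-0.9, 0.3, 5.6]
time_s: 18.82
ee_pos: [559.4, -215.5, 66.3]
force: [-2.0, 0.4, 6.5]
row 256 L 267.1666666666667 R 364.5 z by width44 68.8 z by edge y=-112 62.9 [ 559.4 -215.5   66.2] F [-2.3  0.6  6.9]
time_s: 19.0
ee_pos: [559.4, -215.5, 66.5]
force: [-2.2, 0.7, 7.1]
time_s: 19.25
ee_pos: [559.4, -215.5, 67.1]
force: [-1.0, 1.4, 6.9]
```

Travel is 8-9 mm at 6.5-7 N. I hold with small feed-ins against the creep.

```bash
python3 -m jog '[[[0,0,0.06],0,0],[[0,0,0.04],0,0],[[0,0,0.03],0,0],[[0,0,0.03],0,0],[[0,0,0.03],0,0]]'|sed -n '1,2p;4p'; python3 -m jog '[[[0,0,0.03],0,0],[[0,0,0.03],0,0],[[0,0,0.03],0,0],[[0,0,0.03],0,0],[[0,0,0.03],0,0]]'|sed -n '1,2p;4p'
```

```text
time_s: 19.88
ee_pos: [559.3, -215.6, 66.7]
force: [-1.7, 1.4, 6.5]
time_s: 20.5
ee_pos: [559.4, -215.6, 66.7]
force: [-2.6, 0.5, 6.3]
```

Stable at z=66.7, about 8.5 mm of travel. I hold on and check all the bystanders and the tube.

```bash
python3 -m jog '[[[0,0,0.03],0,0],[[0,0,0.03],0,0],[[0,0,0.03],0,0],[[0,0,0.03],0,0],[[0,0,0.03],0,0],[[0,0,0.03],0,0],[[0,0,0.03],0,0],[[0,0,0.03],0,0]]'|sed -n '1,2p;4p'; python3 -m jog '[[[0,0,0.03],0,0],[[0,0,0.03],0,0],[[0,0,0.03],0,0],[[0,0,0.03],0,0],[[0,0,0.03],0,0],[[0,0,0.03],0,0],[[0,0,0.03],0,0],[[0,0,0.03],0,0]]'|sed -n '1,2p;4p'; python3 pz.py; python3 - <<'E'
from h import *
for i in range(4): grab('top')
s=telemetry.state(); print(s['time_s'],s['ee_pos'],s['force'])
a=cv2.cvtColor(cv2.imread('pics/scene1.png'),cv2.COLOR_BGR2RGB).astype(int); b=grab('scene')['color'].astype(int)
print('scene diff boxes'); d=(abs(a-b).max(2)>60).astype(np.uint8)
n,l,st,c=cv2.connectedComponentsWithStats(d)
print([x.tolist() for x in st[1:] if x[4]>25])
E
```

```text
time_s: 21.5
ee_pos: [559.4, -215.5, 66.7]
force: [-1.7, 0.7, 6.2]
time_s: 22.5
ee_pos: [559.4, -215.5, 66.7]
force: [-2.1, 1.0, 6.5]
row 256 L 267.1666666666667 R 364.3333333333333 z by width44 68.9 z by edge y=-112 63.3 [ 559.4 -215.5   66.7] F [-2.2  0.4  5.8]
22.75 [ 559.39756772 -215.53645243   66.69811727] [-1.58009173  0.15510219  5.77687629]
scene diff boxes
[[412, 0, 71, 35, 1025], [486, 0, 97, 57, 1025], [588, 0, 13, 3, 27], [382, 24, 22, 29, 52], [403, 25, 15, 30, 206], [425, 25, 57, 32, 653], [428, 49, 49, 165, 3729], [371, 52, 14, 17, 63], [400, 57, 24, 26, 178], [317, 159, 61, 43, 971], [520, 159, 5, 8, 30], [346, 214, 15, 36, 275], [319, 218, 12, 13, 94], [336, 221, 8, 16, 83], [358, 221, 60, 71, 1399], [528, 222, 10, 14, 94], [518, 224, 11, 12, 76], [571, 237, 19, 35, 258], [337, 246, 7, 6, 33], [466, 249, 12, 41, 236], [356, 251, 15, 15, 97], [256, 274, 50, 31, 231], [561, 281, 20, 9, 115], [447, 290, 97, 68, 1332], [277, 293, 18, 14, 91], [476, 302, 18, 13, 123], [258, 313, 14, 9, 66], [562, 316, 15, 23, 163]]
```

```bash
python3 -c "
from workcell import job_done,telemetry; print(job_done()); s=telemetry.state(); print(s['time_s'],s['ee_pos'],s['force'])"
```

```text
the job is handed in; nothing more can be done
None
the job is handed in; nothing more can be done
```

I pressed the sample tube past the orange jaw into both mixer forks and released it. I then pushed the run paddle into the green band, held it there, and handed the job in at about 22.8 s while still holding.

- **Tube:** The push met a hard stop at z≈70 mm, peaking at about 33 N. In the picture after release it lies in both forks between the tines and the prongs. It measured about 2 mm off centre and 157.5 mm long at seat height, against the true 156 mm.
- **Paddle:** It was held at about 8.5 mm of travel, measured from the contact point, for over 3 s with no drift. The force was 5.8–6.5 N. The wrist camera agreed with the travel (7.8–8.4 mm).

Checks that disagreed or were not made:
- **Fingertips:** With the gripper shut, the tips touched the paddle about 16 mm lower than the stated 19 mm tip length predicts. I took the paddle's zero from the contact force instead.
- **Grip width:** It read 12 mm on the 16 mm tube.
- **Paddle height from the camera:** The absolute values differed by about 5 mm between two methods, so I used only the changes.
- **Pointer:** I did not read the pointer against the green band.
- **Bystanders:** I sent the arm nowhere near the bottle, timer or oximeter, but I did not measure their final positions. The final before/after picture comparison was inconclusive; it flagged an area around the oximeter that I took to be the arm's shadow.

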